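# Thread two log slices of an insect hotel onto a post

### The job

Start a little insect-hotel tower on the square foot block: take the loose log slice that has one large hole through its middle and lay it flat on the slice already on the block, so that the holes line up. Then take the long wooden post out of the rack and pass it upright down through both slices until it stands on the bottom of the foot block's hole, and let go of it.

Things in the scene. Friction and masses are not known exactly. Their poses are not given: they have to be found in the camera images.
- foot_hole (a point): Centre of the mouth of the hole in the foot block's top. The block is a fixed square block of brown wood near the middle of the work area, 110 x 110 mm, 45 mm high (top 45 mm above the table). The round hole, 40 mm across, goes 35 mm down (its floor is 10 mm above the table). z up, x and y along the block's sides.
- lower_slice (a point): Centre (half-way up) of the lower log slice, lying loose and flat on the foot block, its hole within about 6 mm of the block's hole. Round slice with dark bark, 68 mm across, 35 mm high, one round hole 40 mm across right through its middle along z. 0.05 kg. Its top is 80 mm above the table.
- loose_slice (a point): Centre (half-way up) of the loose log slice to lay on the lower one: same size, 68 mm across, 35 mm high, one round hole 40 mm across through its middle (along z). Lies flat on the table to the robot's right beside two wrong slices of the same outer size: one with seven small holes, one with a single 12 mm hole. Grip it across its bark, any way round; about 0.05 kg.
- post_center (a point): Centre (half-way along) of the long post: round pale dowel, 20 mm across, 170 mm long, z up its axis, 0.04 kg. It stands loose and upright in a fixed two-hole rack block, 45 mm high, to the robot's left: foot 10 mm and top 180 mm above the table (the same once home in the foot block). Lift it straight up. In the rack's other hole, 70 mm away, stands an 80 mm post (top 90 mm up): not wanted.
Not all that is in view belongs to the job. Leave any purple or white look-alike of the part that bears foot_hole alone.

How it is judged:
By the outcome, as a careful person would: the job done as asked, in the order asked, and still so for the second after the job is handed in, with the robot touching nothing.
It also fails if it takes over 58 s, if anything falls off the work surface, if the arm or the gripper's body presses on something with over 40 N, if the wrist force passes 120 N, or if a joint passes its speed limit or range.

### The arm

A 6-joint arm with a two-finger parallel gripper is mounted at the origin on the work surface. World frame = base frame: x ahead of the robot, y to its left, z up, the work surface at z = 0. Lengths are in mm, angles in rad, forces in N, time in s.
With the tool pointing down it reaches from about 275 to 1000 mm from the base axis. Payload 8.4 kg.
Tool frame: the origin (TCP) lies on the centre line of the jaws, within the pads' length; the fingertips stand r.tip_reach ahead of it and the grasp point (between the pads) lies 11 mm behind it (r.tip_reach is the distance from the TCP to the fingertips, in mm); z points along the fingers, y is the line along which they close (so a half turn about z gives the same grasp; the last joint's range is limited). The gripper opens to 85 mm and grips with 20 to 120 N. Pads are 22 mm wide; open, the fingers measure 114 mm over their backs; the gripper's body (76 mm by 85 mm) begins 54 mm behind the grasp point. The pads swing forward as they close: fully open they stand 13 mm farther back than shut.
Start: joints at [-1.336, 0.353, 1.633, -0, 1.155, -0.002], TCP at [146.619, -607.561, 239.281] pointing down, gripper open.
Joint ranges: [-2.63, 2.63], [-0.92, 2.1], [0.06, 2.66], [-1.3, 4.44], [0, 2.69], [-3.02, 3.02]. Speed limits (rad/s): [2.22, 2.22, 2.79, 3.14, 3.14, 3.14].

### API

Orientations are given as [roll, pitch, yaw] about the fixed x, y, z axes, in that order (R = Rz(yaw) Ry(pitch) Rx(roll)).
In Python, from rig import r gives the robot as it stands.
- The arm moves only by the tool carry_out, never from a script. Its argument "targets" is a list of rows, each an object with "dp": the shift along the tool's x, y, z in mm, a list of three; "yaw": the turn about the tool's z in degrees. A call has 1 to 12 rows; each row is the pose to reach, as a shift and turn from the pose commanded when the call began, along the tool's axes at that moment; what a row does not reach only later rows make up. A row lasts 1/8 s, in which the tool goes at most 62.5 mm and 10.7 degrees, less where a joint would pass 70% of its speed; a pose out of reach is approached as far as the arm can. A call with a gripper value outside its range is refused whole. "fingers" is the opening, from -1 (shut) to 1 (fully open), so that 0 is half open, set as the call begins (left out, the last holds). The fingers move at their own pace and stop on an object; "grip_force" is the grip in N (left out, the last holds). Time passes only in rows, so rows that repeat a pose let the fingers close. It gives the time, the measured TCP pose, the force, the opening and the grip force at its end, in the units of the state.
- r.sense(): the state, without advancing time (a new reading comes with each control period).
- r.grab_frame(name): name is "scene" or "side" or "wrist"; returns the picture (400x640x3 uint8, red, green, blue); there is no depth.
- r.get_calibration(name): a dict with "fx", "fy", "cx", "cy" (pixels), "rvec" (rotation vector, rad) and "tvec" (3), from world to camera coordinates, as OpenCV has them. Camera axes: x right, y down, z forward; pixel columns grow to the right and rows downward; lengths in mm; the calibration is good to about 2 mm. A picture is of the moment at which its call begins: read the wrist's pose just before it. get_calibration takes no time and is no camera call; for the wrist camera it gives the pose at the moment of the call.
- r.sign_off(): hands the job in; it is judged then, once.
The state is a dict: "clock": time; "qpos": joint angles; "qvel": joint speeds; "joint_efforts": joint torques, N m; "eef_pos": TCP position; "tcp_rot": TCP orientation; "contact_force": force on the tool from outside, world axes, zero at the start; "wrist_torque": the same for the moment, N m; "opening": opening from 0.0 (shut) to 1.0 (fully open); "grasp_force": force on a finger pad.
Only numpy, scipy, OpenCV 4.12 (cv2) and the standard library are available. Lean on these libraries where they do the work, as an engineer would, in place of code of your own. Each camera call takes 0.05 s, during which the arm holds its last target. There are 200 camera calls.

## Working session

There is one attempt and no reset: what is moved stays moved. The work goes in short steps, Python scripts to look and compute and a tool call to move; the robot and the scene stay as the last step left them, time stands still between calls to the robot, and variables do not carry over. Pictures are saved under pics/ and viewed, at most 10 in all, crops included, and the job is handed in when it is done.

Besides the shell and the picture viewer there is one more tool, called as name(argument=value, ...) on one line, values as JSON. carry_out: Moves the arm, as the interface text tells. Its arguments: {"type":"object","properties":{"targets":{"type":"array","items":{"type":"object","properties":{"dp":{"type":"array","items":{"type":"number"}},"yaw":{"type":"number"}}}},"fingers":{"type":"number"},"grip_force":{"type":"number"}},"required":["targets"]}

```bash
mkdir -p pics; ls; cat > h.py <<'E'
import numpy as np, cv2
from rig import r
def cal(n):
    c=r.get_calibration(n);K=np.array([[c['fx'],0,c['cx']],[0,c['fy'],c['cy']],[0,0,1]]);R=cv2.Rodrigues(np.array(c['rvec'],float))[0];return K,R,np.array(c['tvec'],float).ravel()
def ray(c,u,v,z):
    K,R,t=c;d=R.T@np.linalg.solve(K,[u,v,1.]);o=-R.T@t
    return o+d*(z-o[2])/d[2]
def proj(c,p):
    K,R,t=c;q=K@(R@np.array(p,float)+t);return q[:2]/q[2]
def shot(n,f):
    im=cv2.cvtColor(r.grab_frame(n),cv2.COLOR_RGB2BGR);cv2.imwrite('pics/'+f+'.png',im);return im
E
python3 - <<'E'
from h import *
print(r.sense(),r.tip_reach)
for n in('scene','side','wrist'):
    c=cal(n);np.save(f'{n}.npy',0);shot(n,n+'0');print(n,c[0][0,0],(-c[1].T@c[2]).round(),c[1].round(2).tolist())
a=cv2.imread('pics/scene0.png');b=cv2.imread('pics/side0.png')
E
```

```text
pics
{'clock': 0.0, 'qpos': array([-1.33640944e+00,  3.53690818e-01,  1.63415534e+00,  2.46905261e-05,
        1.15518944e+00, -2.41630538e-03]), 'qvel': array([ 0.00104077,  0.00078149,  0.00044545,  0.00019168, -0.00188289,
        0.00035646]), 'joint_efforts': array([-1.77004971e-03, -6.05254698e+01, -3.42070842e+01, -1.23486579e-04,
        9.04038985e-03,  2.19138542e-05]), 'eef_pos': array([ 146.5094556 , -607.0953415 ,  238.52595003]), 'tcp_rot': array([-3.14014977e+00, -2.60607737e-05,  2.36793184e-01]), 'contact_force': array([ 0.07164416, -0.06853168,  0.39519365]), 'wrist_torque': array([-0.03599796,  0.00770351,  0.01152709]), 'grasp_force': 0.0, 'opening': 1.0009420121709034} 8.0
scene 519.5310167838346 [1088.  870.  859.] [[-0.81, 0.58, 0.01], [0.34, 0.49, -0.8], [-0.47, -0.65, -0.6]]
side 376.9841343845004 [ 300. -427.  688.] [[0.93, -0.36, 0.01], [-0.27, -0.71, -0.65], [0.24, 0.6, -0.76]]
wrist 286.76862340704747 [ 228. -589.  372.] [[0.23, -0.97, -0.0], [-0.92, -0.22, 0.32], [-0.31, -0.08, -0.95]]
```

View pics/scene0.png

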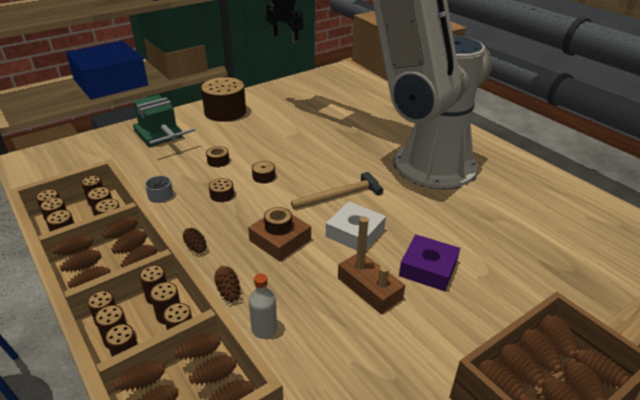

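View pics/side0.png

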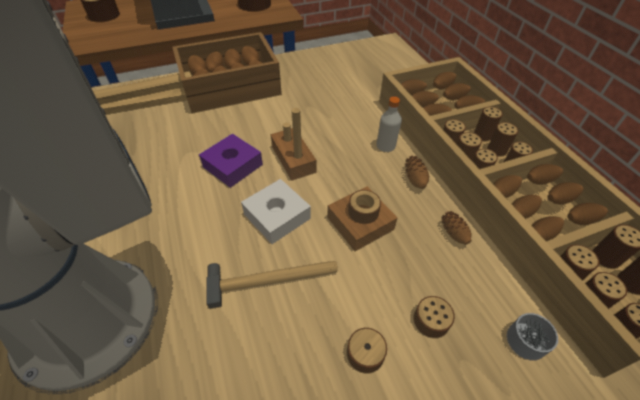

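View pics/wrist0.png

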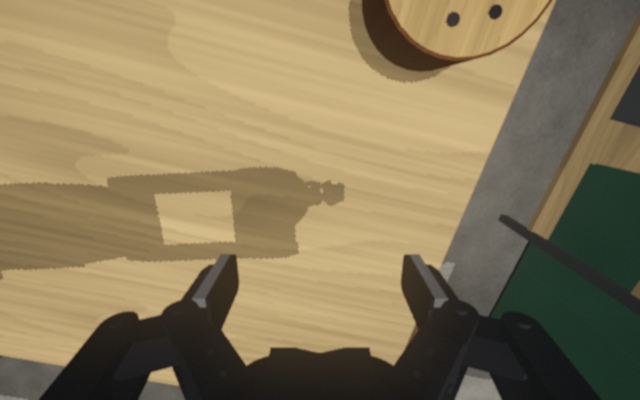

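```bash
python3 - <<'E'
from h import *
s=cal('scene');d=cal('side')
for n,u,v,z in[('loose',217.5,153,35),('seven',221,185,35),('one',263,169,35),('low',278,216,80),('posttop',363,219,180),('short',384,270,90),('hammer',372,182,20),('bottle cap',261,279,150)]:print(n,ray(s,u,v,z).round(1))
for n,u,v,z in[('seven',436,312,35),('one',367,346,35),('low',365,202,80),('posttop',296,112,180),('short',287,128,90)]:print(n,ray(d,u,v,z).round(1))
a=cv2.imread('pics/scene0.png');b=cv2.imread('pics/side0.png')
x=cv2.resize(a[130:310,180:420],None,fx=2.4,fy=2.4,interpolation=2);y=cv2.resize(b[80:260,230:410],None,fx=2.2,fy=2.4,interpolation=2)
y=y[:x.shape[0]];cv2.imwrite('pics/c1.png',cv2.resize(x,(800,600)))
E
```

```text
loose [ 536.4 -383.2   35. ]
seven [ 606. -227.   35.]
one [ 469.5 -229.7   35. ]
low [580.5  27.5  80. ]
posttop [505.8 245.7 180. ]
short [502.7 319.9  90. ]
hammer [239.3 -15.6  20. ]
bottle cap [755.9 246.8 150. ]
seven [ 607.  -233.8   35. ]
one [ 462.4 -244.1   35. ]
low [578.4  17.7  80. ]
posttop [502.1 234.8 180. ]
short [495.9 297.8  90. ]
```

View pics/c1.png

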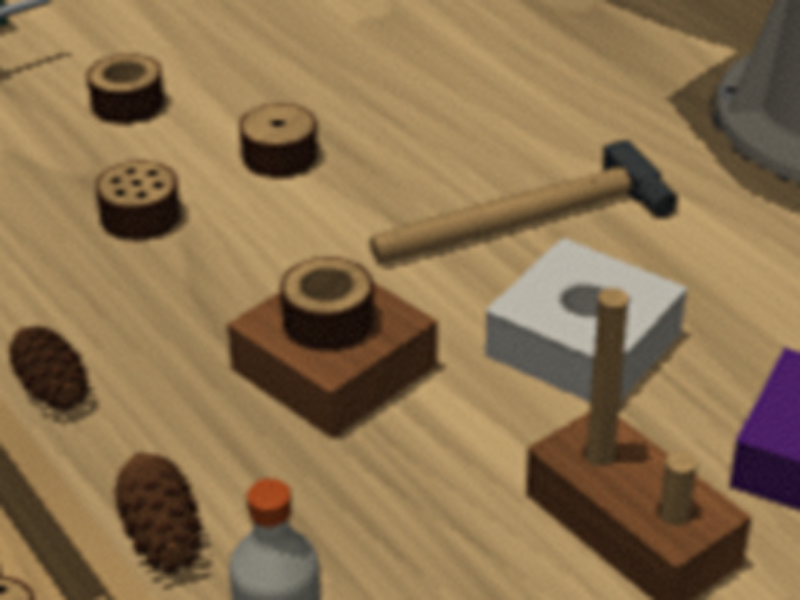

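carry_out(targets=[{"dp": [55, -16, 0]}, {"dp": [110, -32, 0]}, {"dp": [165, -48, 0]}, {"dp": [220, -64, 0]}, {"dp": [275, -80, 0]}, {"dp": [330, -96, 0]}, {"dp": [385, -112, 0]}, {"dp": [431, -126, 20]}, {"dp": [431, -126, 60]}, {"dp": [431, -126, 80]}, {"dp": [431, -126, 80]}])

```text
schema error: expected keys dp, yaw
```

```bash
python3 - <<'E'
from h import *
s=r.sense();print(s['eef_pos'],s['tcp_rot'],s['clock']);c=cal('wrist');shot('wrist','w1')
s=r.sense();print(s['eef_pos'])
print(proj(c,(536,-383,35)),c[0][0,0])
E
```

```text
[ 146.51976535 -607.19843025  238.71136141] [-3.14048670e+00 -1.50561448e-05  2.36754394e-01] 0.15
[ 146.53949711 -607.26412588  238.81444111]
[ 142.10387356 -410.68783761] 286.76862340704747
```

View pics/w1.png

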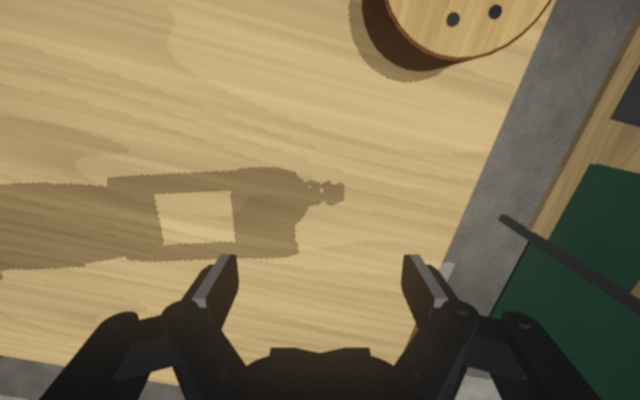

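The picture is unchanged from the start view, because the move was refused for leaving out yaw. I'll resend it.

carry_out(targets=[{"dp": [55, -16, 0], "yaw": 0}, {"dp": [110, -32, 0], "yaw": 0}, {"dp": [165, -48, 0], "yaw": 0}, {"dp": [220, -64, 0], "yaw": 0}, {"dp": [275, -80, 0], "yaw": 0}, {"dp": [330, -96, 0], "yaw": 0}, {"dp": [385, -112, 0], "yaw": 0}, {"dp": [431, -126, 20], "yaw": 0}, {"dp": [431, -126, 60], "yaw": 0}, {"dp": [431, -126, 80], "yaw": 0}, {"dp": [431, -126, 80], "yaw": 0}])

```text
clock: 1.58
eef_pos: [534.8, -383.7, 157.7]
tcp_rot: [-3.139, 0.002, 0.236]
contact_force: [-0.5, -0.5, 0.5]
opening: 1.001
grasp_force: 0.0
```

```bash
python3 - <<'E'
from h import *
s=r.sense();print(s['eef_pos'],s['tcp_rot'],s['clock']);c=cal('wrist');shot('wrist','w2')
print(proj(c,(536,-383,35)),r.sense()['eef_pos'])
E
```

```text
[ 534.75884106 -383.66630819  157.72185921] [-3.13903549e+00  2.25340779e-03  2.36220177e-01] 1.575
[317.96380023 191.56972561] [ 535.50307018 -384.3850831   159.32259624]
```

View pics/w2.png

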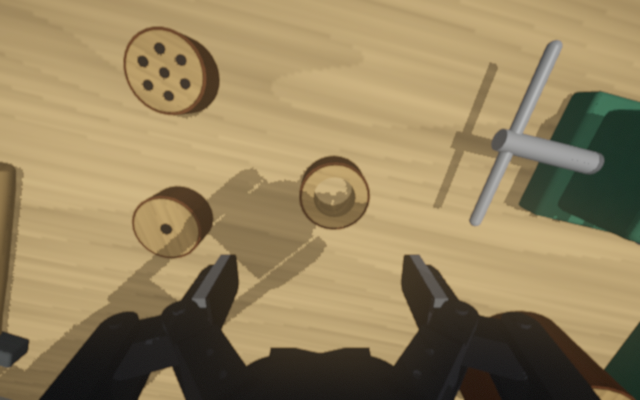

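```bash
cat >> h.py <<'E'
def tool(d):
    y=r.sense()['tcp_rot'][2];c,s=np.cos(y),np.sin(y);return np.array([c*d[0]+s*d[1],s*d[0]-c*d[1],-d[2]]).round(1)
E
python3 - <<'E'
from h import *
c=cal('wrist')
im=cv2.imread('pics/w2.png')
g=cv2.cvtColor(im,6)
for v in (190,197,204):print(v,g[v,292:378:2])
for u in (325,335,345):print(u,g[150:236:2,u])
for p in[(334.5,196),(334.5,194)]:
    w=ray(c,*p,35);print(w,tool(w-r.sense()['eef_pos']))
print([np.linalg.norm((ray(c,300,196,35)-ray(c,369,196,35))),np.linalg.norm((ray(c,334,165,35)-ray(c,334,228,35)))])
E
```

```text
190 [129 128 128 122  81 106 150 152 157 156 156 160 179 180 181 181 181 181
 181 181 181 181 180 175 173 178 178 149 127 121  91 137 162 162 162 162
 162 138  92 162 175 176 177]
197 [120 121 122 113  66 104 114 113 112 117 124  94  88 119 129 128 127 127
 127 126 126 127 127 127 128 129 129 127 103  88  83  92 147 158 158 158
 159 150  94 155 180 180 178]
204 [124 123 122 118  81  79 107 108 109 109 109 101  83  88  85  84  89  96
 107 123 151 126 111 101  94  87  87  89  87  85  86 101 108 106 109 111
 106  82 117 175 178 178 179]
325 [169 171 174 140  68  61  63  75 112 165 168 164 160 165 166 171 171 174
 179 181 181 159 129 127 128 131 123  92  84  84  88  88  90 109 112 116
 120 119  92 116 175 181 180]
335 [172 170 163  96  62  62  74  92 151 167 168 168 164 162 177 178 174 171
 172 179 181 176 165 132 126 130 131 117  92  89  89  93  89  93 111 111
 117 120 113  87 160 179 180]
345 [166 165 169 166 111  62  64  77 105 159 167 167 167 164 156 146 151 164
 156 168 170 162 146 131 125 102  88  88  90  88  86  87 100 110 112 113
 112 110  84 154 179 177 177]
[ 535.8835661  -400.27967859   35.        ] [ -3.3  15.5 124.3]
[ 537.81617904 -399.78039153   35.        ] [ -1.3  15.5 124.3]
[np.float64(65.43083691725005), np.float64(63.18954936189536)]
```

Picture w2 shows the big-hole slice right of centre. Its top face is centred near (334,196), the seven-hole slice is at (167,70) and the one-hole slice at (167,228). The measured width of about 66 mm agrees with the given 68. Next I align and go down.

carry_out(targets=[{"dp": [-2.5, 15.5, 20], "yaw": 0}, {"dp": [-2.5, 15.5, 50], "yaw": 0}, {"dp": [-2.5, 15.5, 80], "yaw": 0}, {"dp": [-2.5, 15.5, 105], "yaw": 0}, {"dp": [-2.5, 15.5, 125], "yaw": 0}, {"dp": [-2.5, 15.5, 140], "yaw": 0}, {"dp": [-2.5, 15.5, 147], "yaw": 0}, {"dp": [-2.5, 15.5, 147], "yaw": 0}])

```text
clock: 2.62
eef_pos: [537.3, -399.7, 12.2]
tcp_rot: [-3.141, 0.0, 0.237]
contact_force: [0.2, 0.3, 1.1]
opening: 0.998
grasp_force: 0.0
```

carry_out(targets=[{"dp": [0, 0, 0], "yaw": 0}, {"dp": [0, 0, 0], "yaw": 0}, {"dp": [0, 0, 0], "yaw": 0}, {"dp": [0, 0, 0], "yaw": 0}, {"dp": [0, 0, 0], "yaw": 0}, {"dp": [0, 0, 0], "yaw": 0}], fingers=-1, grip_force=25)

```text
clock: 3.38
eef_pos: [537.9, -399.9, 13.5]
tcp_rot: [3.14, -0.001, 0.237]
contact_force: [-1.1, 1.3, 6.0]
opening: 0.774
grasp_force: 28.3
```

carry_out(targets=[{"dp": [0, 0, -15], "yaw": 0}, {"dp": [0, 0, -55], "yaw": 0}, {"dp": [0, 0, -105], "yaw": 0}, {"dp": [4, -50, -140], "yaw": 0}, {"dp": [8, -105, -165], "yaw": 0}, {"dp": [12, -160, -185], "yaw": 0}, {"dp": [16, -215, -206], "yaw": 0}, {"dp": [20, -275, -206], "yaw": 0}, {"dp": [23, -335, -206], "yaw": 0}, {"dp": [26, -375, -206], "yaw": 0}, {"dp": [26, -394, -206], "yaw": 0}, {"dp": [26, -394, -206], "yaw": 0}])

```text
clock: 4.88
eef_pos: [469.9, -9.5, 219.2]
tcp_rot: [3.141, -0.001, 0.239]
contact_force: [0.7, -0.5, -1.1]
opening: 0.774
grasp_force: 28.1
```

carry_out(targets=[{"dp": [0, 0, 0], "yaw": 0}, {"dp": [0, 0, 0], "yaw": 0}, {"dp": [0, 0, 0], "yaw": 0}])

```text
clock: 5.25
eef_pos: [470.2, -11.2, 218.3]
tcp_rot: [3.142, 0.0, 0.236]
contact_force: [0.4, 0.3, -1.3]
opening: 0.773
grasp_force: 28.1
```

```bash
python3 - <<'E'
from h import *
s=r.sense();print(s['eef_pos'],s['tcp_rot'],s['opening']);c=cal('wrist');shot('wrist','w3')
print(proj(c,(578,15,80)))
E
```

```text
[470.2084776  -11.1865259  218.27703504] [3.14154788e+00 7.19263892e-05 2.35702893e-01] 0.7725635871267379
[317.55013425  65.72536384]
```

View pics/w3.png

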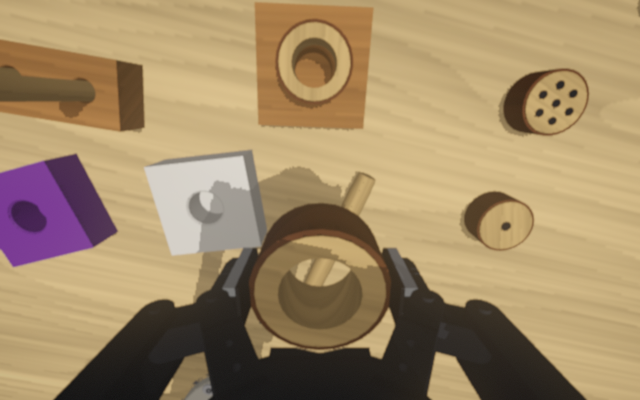

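```bash
python3 - <<'E'
from h import *
s=r.sense();c=cal('wrist');im=cv2.imread('pics/w3.png');h=cv2.cvtColor(im,cv2.COLOR_BGR2HSV)
for n,u,v in[('lowface',283,62),('block',262,40),('heldface',262,300),('bark',320,220),('hole',314,68),('rim',252,300)]:print(n,h[v,u])
def face(x0,y0,x1,y1):
    m=cv2.inRange(h[y0:y1,x0:x1],(0,0,0),(179,255,255))*0
    hh=h[y0:y1,x0:x1].astype(int)
    m=((hh[...,0]>=15)&(hh[...,2]>90)).astype(np.uint8)*255
    cs,hi=cv2.findContours(m,cv2.RETR_CCOMP,cv2.CHAIN_APPROX_NONE)
    for k in cs:
        if len(k)>50:
            e=cv2.fitEllipse(k);print(len(k),np.add(e[0],(x0,y0)).round(1),np.round(e[1],1))
face(270,12,360,112)
face(240,200,400,360)
E
```

```text
lowface [ 20 105 208]
block [ 16 147 166]
heldface [ 18 119 131]
bark [ 14 133  73]
hole [ 16 151 162]
rim [ 12 143  75]
216 [313.9  61.3] [72.6 79.8]
63 [311.3  56. ] [16.1 26.1]
376 [314.5  61.5] [104.6 118. ]
240 [313.7  61.3] [79.  86.9]
678 [319.8 297.3] [120.9 148.1]
58 [308.2 346.3] [ 3.7 29.4]
537 [319.8 238.1] [ 85.7 174.9]
```

```bash
python3 - <<'E'
from h import *
s=r.sense();c=cal('wrist');im=cv2.imread('pics/w3.png');g=cv2.cvtColor(im,6)
for u in(300,320,340):print(u,g[216:250:2,u],g[330:356:2,u])
print(g[290,240:262:2],g[290,376:398:2])
z=s['eef_pos'][2]+21.5
for p in [(320,232),(320,347),(250,290),(389,290),(319.5,289)]:print(p,tool(ray(c,*p,z)-s['eef_pos']))
l=ray(c,313.9,61.3,80);print('low',l,tool(l-s['eef_pos']))
for p in[(275,61),(353,61),(314,19.5),(314,103)]:print(ray(c,*p,80))
b=[ray(c,*p,45) for p in[(256,3),(373,8),(363,128),(259,125)]];print(np.round(b,1),np.mean(b,0))
print(ray(c,90,92,45))
E
```

```text
300 [ 58  57  57  56  56  54  53  55  72  79  80 121 172 170 130 123 122] [113 116 120 121 122 122 118  84  71  91  42  33  33]
320 [ 58  59  57  58  55  55  60  77  80  74 143 172 173 175 175 169 130] [111 114 112 115 119 121 122 120  95  67 148 126  40]
340 [ 61  61  59  58  58  57  57  59  77  81  81 123 172 173 172 174 175] [112 113 115 114 112 116 114  76  93 106  41  34  36]
[ 39  40  40  38  39  53  55  88 116 116 116] [120 119 121 120 116  77  59  50  43  43  44]
(320, 232) [ 29.2   1.5 -21.5]
(320, 347) [-34.4   1.6 -21.5]
(250, 290) [ -0.4 -30.9 -21.5]
(389, 290) [ -0.4  33.6 -21.5]
(319.5, 289) [  0.1   1.3 -21.5]
low [580.59754604  18.98371877  80.        ] [114.4  -3.4 138.2]
[572.99907482  51.60467389  80.        ]
[588.69482784 -13.7028637   80.        ]
[611.17965702  26.04208679  80.        ]
[547.40171144  11.13762714  80.        ]
[[619.3  83.2  45. ]
 [640.6 -22.3  45. ]
 [534.7 -43.7  45. ]
 [512.4  62.3  45. ]] [576.75235743  19.87816349  45.        ]
[504.59945074 232.59599259  45.        ]
```

Picture w3 shows the held slice with its top near (320,289). The lower slice's top is at (314,61), on the brown block with corners (256,3) to (363,128). The lower slice works out at about (581,19), with measured widths of 66–67 mm. Next I move over it.

carry_out(targets=[{"dp": [40, -1.5, 0], "yaw": 0}, {"dp": [80, -3, 0], "yaw": 0}, {"dp": [105, -4, 20], "yaw": 0}, {"dp": [116.5, -4.5, 50], "yaw": 0}, {"dp": [116.5, -4.5, 85], "yaw": 0}, {"dp": [116.5, -4.5, 107], "yaw": 0}, {"dp": [116.5, -4.5, 118], "yaw": 0}, {"dp": [116.5, -4.5, 120], "yaw": 0}, {"dp": [116.5, -4.5, 120], "yaw": 0}, {"dp": [116.5, -4.5, 120], "yaw": 0}])

```text
clock: 6.55
eef_pos: [582.9, 21.2, 99.3]
tcp_rot: [3.141, -0.002, 0.237]
contact_force: [-0.1, 0.5, 0.3]
opening: 0.775
grasp_force: 28.1
```

```bash
python3 - <<'E'
from h import *
s=r.sense();print(s['eef_pos'],s['contact_force']);c=cal('wrist');a=shot('wrist','w4');shot('scene','s4');b=shot('side','d4')
o=np.zeros((600,800,3),np.uint8);o[:400,:640]=a
p=cv2.imread('pics/scene0.png')*0
o[400:,:400]=cv2.resize(b[150:250,300:500],(400,200));x=cv2.imread('pics/s4.png');o[400:,400:]=cv2.resize(x[170:270,180:380],(400,200))
cv2.imwrite('pics/c4.png',o)
E
```

```text
[582.93510258  21.15012346  99.25826138] [-0.13931796  0.46183182  0.30469692]
```

View pics/c4.png

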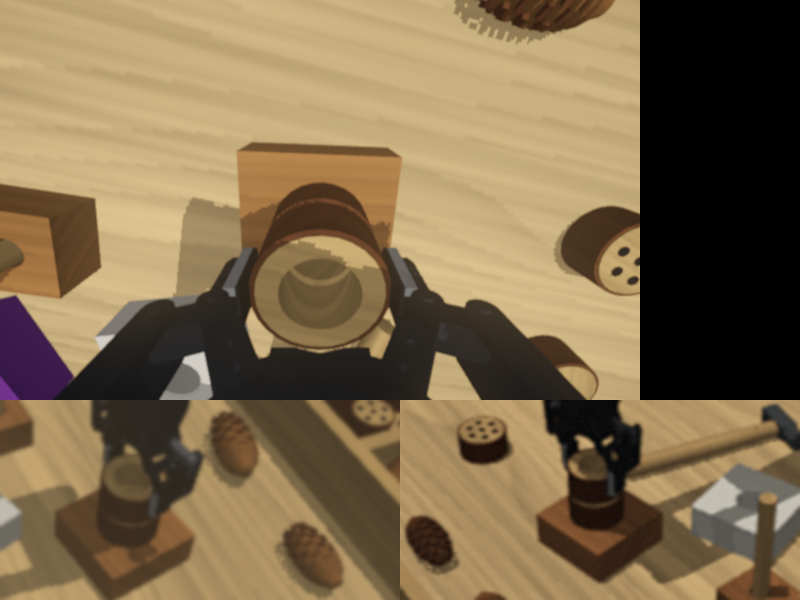

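Picture c4 shows the held slice at (320,290) squarely above the lower one, and it's aligned in both outside views too. Next I lower it.

carry_out(targets=[{"dp": [0, 0, 2], "yaw": 0}, {"dp": [0, 0, 4], "yaw": 0}, {"dp": [0, 0, 5], "yaw": 0}, {"dp": [0, 0, 5], "yaw": 0}, {"dp": [0, 0, 5], "yaw": 0}])

```text
clock: 7.32
eef_pos: [582.2, 21.2, 93.4]
tcp_rot: [-3.142, 0.0, 0.237]
contact_force: [-2.4, -0.1, 3.7]
opening: 0.774
grasp_force: 28.5
```

carry_out(targets=[{"dp": [0, 0, 0], "yaw": 0}, {"dp": [0, 0, 0], "yaw": 0}, {"dp": [0, 0, 0], "yaw": 0}, {"dp": [0, 0, 0], "yaw": 0}, {"dp": [0, 0, 0], "yaw": 0}], fingers=1)

```text
clock: 7.95
eef_pos: [582.3, 21.2, 93.3]
tcp_rot: [-3.142, -0.0, 0.237]
contact_force: [-0.3, -0.2, 0.7]
opening: 1.003
grasp_force: 0.0
```

carry_out(targets=[{"dp": [0, 0, -10], "yaw": 0}, {"dp": [0, 0, -40], "yaw": 0}, {"dp": [0, 0, -85], "yaw": 0}, {"dp": [0, 0, -130], "yaw": 0}, {"dp": [-30, 0, -150], "yaw": 0}, {"dp": [-60, 0, -160], "yaw": 0}, {"dp": [-80, 0, -160], "yaw": 0}, {"dp": [-80, 0, -160], "yaw": 0}, {"dp": [-80, 0, -160], "yaw": 0}])

```text
clock: 9.07
eef_pos: [505.3, 2.5, 253.8]
tcp_rot: [3.141, -0.001, 0.237]
contact_force: [-0.6, 0.4, -0.4]
opening: 1.004
grasp_force: 0.0
```

```bash
python3 - <<'E'
from h import *
s=r.sense();print(s['eef_pos'],s['tcp_rot'],s['qpos']);c=cal('wrist');shot('wrist','w5');np.savez('w5.npz',*c)
print(proj(c,(581,20,115)),proj(c,(504,236,180)))
E
```

```text
[505.3165262    2.50422577 253.7908905 ] [ 3.14137241e+00 -1.21224946e-03  2.36720142e-01] [1.94240242e-03 1.50131599e-01 1.86956756e+00 7.53039420e-05
 1.12066327e+00 1.33598600e+00]
[318.75160171 106.27126308] [  0.72383599 143.5378484 ]
```

View pics/w5.png

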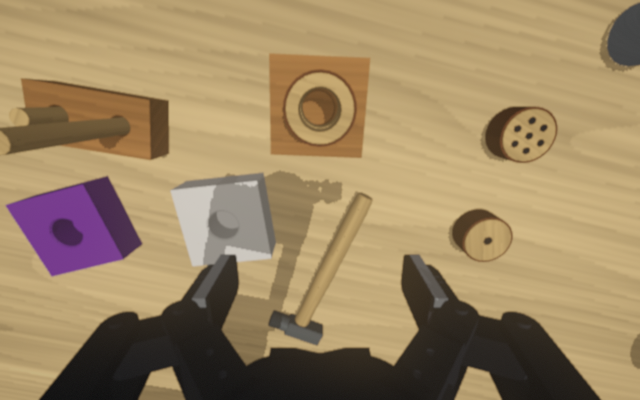

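```bash
python3 - <<'E'
from h import *
z=np.load('w5.npz');c=[z[k] for k in z.files];im=cv2.imread('pics/w5.png');h=cv2.cvtColor(im,cv2.COLOR_BGR2HSV).astype(int)
x0,y0=275,62;hh=h[y0:150,x0:365]
m=((hh[...,1]<125)&(hh[...,2]>150)).astype(np.uint8)*255
for k in cv2.findContours(m,cv2.RETR_CCOMP,cv2.CHAIN_APPROX_NONE)[0]:
    if len(k)>40:
        e=cv2.fitEllipse(k);p=np.add(e[0],(x0,y0));print(len(k),p.round(1),np.round(e[1],1),ray(c,*p,115).round(1))
b=[ray(c,*p,45) for p in[(270,54),(370,59),(361,157),(271,154)]];print(np.round(b,1),np.mean(b,0))
print('post mouth',ray(c,122,126,45),'tall top',ray(c,4,140,180),ray(c,0,142,180),'short top',ray(c,18,117,90),ray(c,60,116,45))
print('rack corners',[ray(c,*p,45).round(1) for p in[(22,79),(151,98),(154,158)]])
s=cal('scene');print(ray(s,363,218,180),ray(s,363.8,218,180))
E
```

```text
54 [363.2 142.9] [ 1.9 33.1] [558.8 -28.4 115. ]
195 [319.4 108. ] [66.9 70.4] [579.7  19.1 115. ]
127 [319.4 108.8] [44.3 46. ] [579.   18.9 115. ]
[[619.5  83.4  45. ]
 [640.1 -22.8  45. ]
 [535.  -43.2  45. ]
 [513.2  62.7  45. ]] [576.96219751  20.03139566  45.        ]
post mouth [504.82184352 236.91242736  45.        ] tall top [507.19737082 233.44203117 180.        ] [505.03280721 236.37949461 180.        ] short top [500.14537365 309.62442841  90.        ] [499.58789721 306.34174252  45.        ]
rack corners [array([530.7, 345.2,  45. ]), array([544. , 205.7,  45. ]), array([475.4, 198.8,  45. ])]
[503.61066407 243.14893804 180.        ] [502.23653873 244.10916207 180.        ]
```

Picture w5 shows the upper slice sitting concentric on the lower one at (319,108), giving (579.5,19) against a block hole at (577,20). The tall post leans toward the left edge of the view from its mouth at (122,126). Next I go over the post.

carry_out(targets=[{"dp": [13, -55, 0], "yaw": 0}, {"dp": [26, -110, 0], "yaw": 0}, {"dp": [40, -165, 0], "yaw": 0}, {"dp": [50, -210, 0], "yaw": 0}, {"dp": [54, -227, 0], "yaw": 0}, {"dp": [54, -227, 0], "yaw": 0}, {"dp": [54, -227, 0], "yaw": 0}])

```text
clock: 10.0
eef_pos: [503.8, 234.6, 253.0]
tcp_rot: [3.141, 0.001, 0.236]
contact_force: [-0.1, -0.7, -0.4]
opening: 0.997
grasp_force: 0.0
```

```bash
python3 - <<'E'
from h import *
s=r.sense();print(s['eef_pos']);c=cal('wrist');im=shot('wrist','w6');h=cv2.cvtColor(im,cv2.COLOR_BGR2HSV)
u,v=proj(c,(504.5,236,180)).round().astype(int);print(u,v)
g=cv2.cvtColor(im,6);print(g[v-24:v+26:3,u-33:u+34:3]);print(h[v,u-30:u+31:6].tolist())
for dv in(-2,0,2):print(tool(ray(c,u,v+dv,180)-s['eef_pos']))
E
```

```text
[503.83960763 234.63447041 253.02433403]
316 212
[[ 95  95  97  97  98  98  94  91  91  97  98  98  98  97 103  96  95  95
   98 133 179 180 178]
 [ 90  90  90  90  92  94  91  91  92  96  98  97  97  97 106  97  98  98
  104 135 181 183 183]
 [132 128 123 114 105  97  90  91  93  97  98  98  97  99 137 101 101 100
  114 135 182 184 184]
 [129 132 132 134 135 131  91  93  95  97  97  97  97  95 106  96  99 100
  123 143 183 184 184]
 [119 121 127 130 131 122  91 136 160 165 156 121  96 149 132 120 112 117
  151 182 185 184 184]
 [121 121 121 121 124 109 114 124 135 144 162 160 133 152 182 160 180 187
  187 187 187 187 186]
 [124 124 122 122 121 110 119 120 120 117 118 134 162 152 183 184 185 187
  188 189 189 188 187]
 [123 123 123 124 123 123 123 120 119 120 117 118 153 157 181 181 181 182
  182 184 185 186 188]
 [126 125 124 123 123 123 127 123 120 119 120 117 126 164 181 181 181 181
  181 181 181 181 182]
 [130 128 127 127 126 124 126 128 124 119 119 120 119 166 171 174 182 183
  183 182 182 168 155]
 [132 133 132 131 130 128 125 125 127 124 119 122 157 170 168 168 169 171
  176 178 162 136 123]
 [124 126 130 133 134 134 133 131 127 128 139 172 175 174 173 172 170 169
  168 166 127 123 124]
 [128 127 124 123 123 125 129 134 134 135 153 184 182 181 179 176 175 173
  173 171 133 120 123]
 [130 130 130 130 129 128 126 128 130 130 168 184 185 185 185 184 182 181
  178 176 151 123 131]
 [130 131 131 131 130 131 130 130 130 129 137 179 180 182 184 184 185 185
  186 185 163 130 175]
 [129 130 129 129 130 131 131 130 130 130 138 180 180 180 185 186 185 185
  184 185 159 134 170]
 [135 148 158 155 128 129 129 131 130 131 132 180 180 179 179 179 180 182
  184 185 163 136 158]]
[[19, 104, 145], [19, 104, 142], [19, 113, 144], [19, 116, 145], [18, 116, 141], [18, 117, 139], [20, 100, 187], [20, 91, 204], [20, 92, 203], [20, 91, 204], [20, 91, 204]]
[ 2.5 -1.3 73. ]
[ 0.8 -1.3 73. ]
[-0.9 -1.3 73. ]
```

```bash
python3 - <<'E'
from h import *
c=cal('wrist');im=cv2.imread('pics/w6.png');g=cv2.cvtColor(im,6);a=g[180:250,260:360]
for p2 in(16,12):
    k=cv2.HoughCircles(cv2.resize(a,None,fx=4,fy=4,interpolation=2),cv2.HOUGH_GRADIENT,1,20,param1=60,param2=p2,minRadius=44,maxRadius=66)
    if k is not None:
        for q in k[0][:4]:
            p=q[:2]/4+(260,180);w=ray(c,*p,180);print(p,q[2]/4,w.round(1),tool(w-r.sense()['eef_pos']))
cv2.imwrite('pics/w6c.png',cv2.resize(im[130:290,210:430],(800,582),interpolation=2))
E
```

```text
[310.625 210.375] 11.15 [504.7 240.3 180. ] [ 2.1 -5.5 73.2]
[309.875 210.125] 11.775 [504.7 240.9 180. ] [ 2.3 -6.1 73.2]
[334.875 214.875] 13.725 [505.4 221.1 180. ] [-1.7 13.3 73.2]
[330.625 187.125] 14.375 [526.5 229.8 180. ] [20.9  9.8 73.2]
```

View pics/w6c.png

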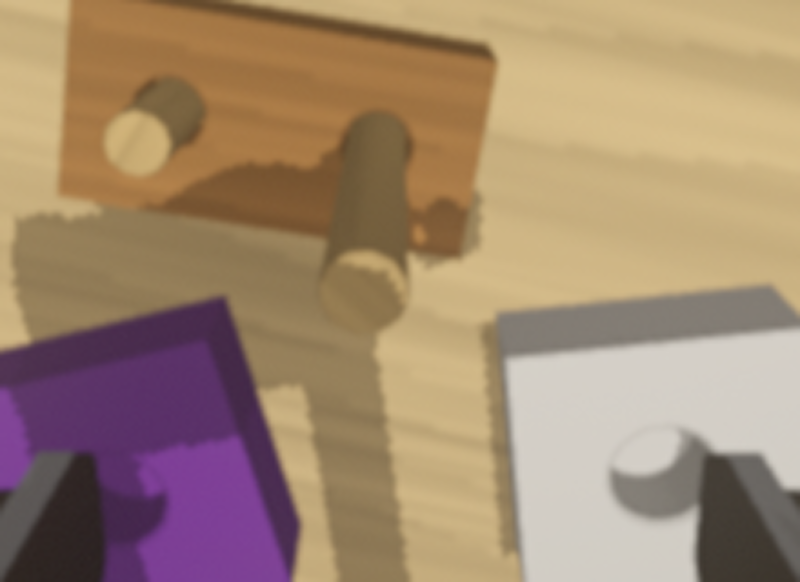

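Picture w6c shows the tall post's top disc at crop (365,290), which is pixel (310,210). That puts the post at about (504.7,240.5), some 2 mm in tool x and −5.5 mm in tool y from where I am.

carry_out(targets=[{"dp": [2, -5.5, 10], "yaw": 0}, {"dp": [2, -5.5, 35], "yaw": 0}, {"dp": [2, -5.5, 65], "yaw": 0}, {"dp": [2, -5.5, 90], "yaw": 0}, {"dp": [2, -5.5, 107], "yaw": 0}, {"dp": [2, -5.5, 114], "yaw": 0}, {"dp": [2, -5.5, 114], "yaw": 0}])

```text
clock: 10.92
eef_pos: [504.5, 241.5, 139.2]
tcp_rot: [3.142, 0.0, 0.237]
contact_force: [-0.4, 0.4, 0.1]
opening: 0.998
grasp_force: 0.0
```

carry_out(targets=[{"dp": [0, 0, 0], "yaw": 0}, {"dp": [0, 0, 0], "yaw": 0}, {"dp": [0, 0, 0], "yaw": 0}, {"dp": [0, 0, 0], "yaw": 0}, {"dp": [0, 0, 0], "yaw": 0}, {"dp": [0, 0, 0], "yaw": 0}, {"dp": [0, 0, 0], "yaw": 0}, {"dp": [0, 0, 0], "yaw": 0}, {"dp": [0, 0, 0], "yaw": 0}], fingers=-1, grip_force=30)

```text
clock: 12.05
eef_pos: [504.7, 241.8, 139.6]
tcp_rot: [-3.141, -0.001, 0.237]
contact_force: [-0.3, 1.1, 6.0]
opening: 0.227
grasp_force: 29.4
```

carry_out(targets=[{"dp": [0, 0, -15], "yaw": 0}, {"dp": [0, 0, -50], "yaw": 0}, {"dp": [0, 0, -95], "yaw": 0}, {"dp": [0, 0, -135], "yaw": 0}, {"dp": [0, 0, -150], "yaw": 0}, {"dp": [4, 40, -150], "yaw": 0}, {"dp": [8, 90, -150], "yaw": 0}, {"dp": [12, 140, -150], "yaw": 0}, {"dp": [16, 190, -150], "yaw": 0}, {"dp": [19, 222, -150], "yaw": 0}, {"dp": [19.5, 233, -150], "yaw": 0}, {"dp": [19.5, 233, -150], "yaw": 0}])

```text
clock: 13.55
eef_pos: [577.6, 19.5, 288.7]
tcp_rot: [-3.141, 0.001, 0.236]
contact_force: [0.6, -0.6, 0.1]
opening: 0.226
grasp_force: 29.5
```

carry_out(targets=[{"dp": [0, 0, 0], "yaw": 0}, {"dp": [0, 0, 0], "yaw": 0}, {"dp": [0, 0, 0], "yaw": 0}])

```text
clock: 13.92
eef_pos: [577.9, 20.4, 289.4]
tcp_rot: [-3.142, -0.0, 0.238]
contact_force: [0.4, 0.4, 0.6]
opening: 0.22
grasp_force: 29.5
```

```bash
python3 - <<'E'
from h import *
s=r.sense();print(s['eef_pos'],s['tcp_rot'])
a=shot('scene','s7');b=shot('side','d7');shot('wrist','w7')
p=s['eef_pos'];ft=[p[0],p[1],p[2]-129.5]
for n,im in(('scene',a),('side',b)):
    c=cal(n);h=cv2.cvtColor(im,cv2.COLOR_BGR2HSV);g=cv2.cvtColor(im,6)
    print(n,'foot exp',proj(c,ft).round(1),'hole',proj(c,(579.5,19.5,115)).round(1))
    for z in(150,160,175,190):
        q=[p[0],p[1],z];u,v=proj(c,q);U,V=int(round(u)),int(round(v));print(z,u.round(1),V,U-12,g[V,U-12:U+13])
    u,v=proj(c,(579.5,19.5,115)).round().astype(int);print(v-2,u-24,g[v-2,u-24:u+25:2],'col',v-20,g[v-20:v+20:2,u])
E
```

```text
[577.89950276  20.37537889 289.37602247] [-3.14152258e+00 -1.28493738e-04  2.37808157e-01]
scene foot exp [276.2 187.1] hole [276.1 202.6]
150 276.4 191 264 [160 164 166 161 160 158 160 163 167 172 172 170 165 163 163 168 170 168
 164 163 161 162 157 154 153]
160 276.2 187 264 [160 162 162 165 169 171 171 168 160 124  75  61  62  56  54  54  58  91
 127 148 148 148 146 144 142]
175 276.0 182 264 [ 31  35  38  50  72  93 105 111 111  96  71  63  63  57  55  57  55  89
 129 146 147 148 149 149 146]
190 275.8 176 264 [ 26  23  19  20  19  18  16  19  38  58  65  65  60  57  56  56  60 105
 140 139 138 135 136 140 142]
201 252 [161 151 159 163 159 161 109 117 136 107  57  54  59  60  60  59  58  72
  79  58 115 136 134 129 123] col 183 [ 60  59  62  82 165 170 128 118  69  59  58  59  67 137 107  20  20  17
  18  17]
side foot exp [368.2 174.8] hole [366.8 190.2]
150 367.7 178 356 [144 146 144 139 134 127 123 119 116 109 104  97  95 101 111 127 141 145
 146 146 143 139 134 134 134]
160 368.2 175 356 [148 148 146 142 138 133 129 111  89  77  74  72  75  77  80  84  99 128
 140 139 135 134 134 137 143]
175 369.0 169 357 [134 134 138 143 145 138 118  91  76  74  73  73  74  78  79  82  91 116
 133 142 149 151 150 148 148]
190 369.9 164 358 [145 142 141 143 144 139 113  85  75  74  73  73  74  77  80  83  99 131
 146 148 150 152 153 154 155]
188 343 [139 144 145 121  82  92  90  77  76  77  78  77  75  74  75  75 113 140
 137 103 133 132 136 147 151] col 170 [ 73  73  73  75  97 132 132  87  74  75  75  75  74  78 124 129  79  49
  49  48]
```

carry_out(targets=[{"dp": [0, 0, 20], "yaw": 0}, {"dp": [0, 0, 35], "yaw": 0}, {"dp": [0, 0, 45], "yaw": 0}, {"dp": [0, 0, 55], "yaw": 0}, {"dp": [0, 0, 65], "yaw": 0}, {"dp": [0, 0, 75], "yaw": 0}, {"dp": [0, 0, 80], "yaw": 0}, {"dp": [0, 0, 85], "yaw": 0}, {"dp": [0, 0, 90], "yaw": 0}])

```text
clock: 15.2
eef_pos: [578.2, 19.7, 199.2]
tcp_rot: [3.142, -0.0, 0.237]
contact_force: [0.7, -0.2, -0.7]
opening: 0.227
grasp_force: 29.5
```

carry_out(targets=[{"dp": [0, 0, 7], "yaw": 0}, {"dp": [0, 0, 14], "yaw": 0}, {"dp": [0, 0, 21], "yaw": 0}, {"dp": [0, 0, 28], "yaw": 0}, {"dp": [0, 0, 35], "yaw": 0}, {"dp": [0, 0, 42], "yaw": 0}, {"dp": [0, 0, 49], "yaw": 0}, {"dp": [0, 0, 55], "yaw": 0}, {"dp": [0, 0, 58], "yaw": 0}, {"dp": [0, 0, 59], "yaw": 0}, {"dp": [0, 0, 59], "yaw": 0}])

```text
clock: 16.58
eef_pos: [578.1, 19.6, 140.4]
tcp_rot: [3.142, -0.0, 0.237]
contact_force: [0.1, 0.4, -0.4]
opening: 0.226
grasp_force: 29.5
```

carry_out(targets=[{"dp": [0, 0, 0.7], "yaw": 0}, {"dp": [0, 0, 1.4], "yaw": 0}, {"dp": [0, 0, 1.4], "yaw": 0}, {"dp": [0, 0, 1.4], "yaw": 0}])

```text
clock: 17.08
eef_pos: [578.5, 19.7, 139.6]
tcp_rot: [3.141, -0.001, 0.237]
contact_force: [-0.7, 0.8, 5.1]
opening: 0.229
grasp_force: 30.1
```

The 5 N floor contact came at the expected height, so I let go.

carry_out(targets=[{"dp": [0, 0, 0], "yaw": 0}, {"dp": [0, 0, 0], "yaw": 0}, {"dp": [0, 0, 0], "yaw": 0}, {"dp": [0, 0, 0], "yaw": 0}, {"dp": [0, 0, 0], "yaw": 0}, {"dp": [0, 0, 0], "yaw": 0}, {"dp": [0, 0, 0], "yaw": 0}, {"dp": [0, 0, 0], "yaw": 0}], fingers=1)

```text
clock: 18.08
eef_pos: [578.0, 19.6, 138.9]
tcp_rot: [-3.142, -0.0, 0.237]
contact_force: [0.1, 0.3, 0.1]
opening: 1.0
grasp_force: 0.0
```

carry_out(targets=[{"dp": [0, 0, -10], "yaw": 0}, {"dp": [0, 0, -35], "yaw": 0}, {"dp": [0, 0, -75], "yaw": 0}, {"dp": [0, 0, -110], "yaw": 0}, {"dp": [0, 0, -130], "yaw": 0}, {"dp": [-20, 0, -140], "yaw": 0}, {"dp": [-50, 0, -140], "yaw": 0}, {"dp": [-80, 0, -140], "yaw": 0}, {"dp": [-100, 0, -140], "yaw": 0}, {"dp": [-100, 0, -140], "yaw": 0}, {"dp": [-100, 0, -140], "yaw": 0}])

```text
clock: 19.45
eef_pos: [481.8, -3.7, 279.3]
tcp_rot: [3.141, -0.001, 0.237]
contact_force: [-0.1, 0.3, 0.1]
opening: 0.998
grasp_force: 0.0
```

```bash
python3 - <<'E'
from h import *
print(r.sense()['clock'],r.sense()['eef_pos'],r.sense()['contact_force'])
for n in('scene','side'):
    im=shot(n,n+'9');c=cal(n);g=cv2.cvtColor(im,6)
    for z in(130,145,160,172,190):
        u,v=proj(c,(578.4,19.7,z));U,V=int(round(u)),int(round(v));print(n,z,u.round(1),V,U-12,g[V,U-12:U+13])
    u,v=proj(c,(579.5,19.5,115)).round().astype(int);print('slice row',u-24,g[v,u-24:u+25:2])
E
```

```text
19.45 [481.77130019  -3.71767378 279.33418611] [-0.09872185  0.27366656  0.09416857]
scene 130 276.3 197 264 [159 160 156 148 129 112 108 110 113  97  66  59  58  61  62  63  59  73
 103 126 126 115 105 111 131]
scene 145 276.1 192 264 [156 161 160 162 162 159 157 159 148 111  69  56  59  64  61  59  67 101
 146 159 163 160 160 157 157]
scene 160 275.9 187 264 [159 158 162 163 166 168 173 168 148 100  65  59  61  63  62  60  69 108
 142 150 148 148 144 140 140]
scene 172 275.7 183 264 [ 97  99 101 114 136 154 159 156 132  88  82 100 112 115 103  87  74 105
 141 144 143 143 144 146 146]
scene 190 275.4 176 263 [ 19  17  16  18  17  19  19  18  20  21  15  25  54  82 117 145 148 146
 144 139 137 134 133 133 137]
slice row 252 [162 159 151 161 163 156  94 134 129  60  52  59  63  59  59  64  62  89
 134 111  76 120 110 101  95]
side 130 367.0 185 355 [131 129 123 112  99  88  80  77  76  76  78  78  78  79  80  81  89 106
 123 136 143 144 138 123 112]
side 145 367.8 180 356 [125 116 114 116 121 121 106  87  79  78  79  79  79  79  80  83  94 114
 130 139 145 146 143 138 135]
side 160 368.6 175 357 [151 149 145 139 137 130 107  85  77  79  78  80  80  80  81  89 112 134
 140 138 136 138 140 146 152]
side 172 369.3 171 357 [141 137 135 139 144 143 128  99  84  88  98 106 112 114 111 101 100 118
 133 140 144 150 154 154 151]
side 190 370.3 164 358 [147 145 143 145 147 149 149 149 149 145 141 139 139 140 142 145 150 153
 152 152 153 155 157 156 158]
slice row 343 [146 142 150 117 116 143 130  86  80  77  76  78  80  82  78  75  93 137
 143 113 132 139 134 142 152]
```

```bash
python3 -c "
from rig import r
print(r.sign_off())"
```

```text
the job is handed in; nothing more can be done
None
```

The job is handed in at about 19.5 s: the big-hole slice lies on the lower one with the holes lined up, and the long post stands released, upright through both slices on the floor of the foot block's hole.

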